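Load a sample tube into the carousel and index it one click

TASK

Take the red-capped sample tube from the light-blue rack, stand it in the empty carousel pocket at the yellow mark, and press it down gently but fully: the orange lift pin under it drags a little and must go all the way down to its stop, which you have to feel, without forcing it (stay under 20 N). Then turn the carousel exactly one click clockwise, seen from above, by the black bar knob in its middle, and let go. Leave the other tubes and everything else on the desk where they are.

Things in the scene. Friction and masses are not known exactly. Their poses are not given: they have to be found in the camera images.
- tube: The tube to load: frosted, round, 16 mm in diameter with a rounded foot, 100 mm long in all; the top 24 mm is a red ribbed cap, 20 mm in diameter, the place to grip from above. About 25 g. Origin at the centre of its lower end, z up its axis. It starts in one of the rack's four holes.
- rack: Fixed light-blue rack, 90 (x) by 200 mm (y), top at 54 mm; origin at the centre of its underside. Four tubes stand upright in its middle row along y, 50 mm apart (y = -75, -25, 25, 75 mm), feet 8 mm above the desk, tops at 108 mm, in loose 18 mm holes: lift 50 mm to come free. Which hole has the red cap varies. The dark spots are only printed.
- carousel_base: Fixed cream round base, 224 mm in diameter, 20 mm high; origin under its centre, on the carousel's axis. A yellow block on its rim, in its -x direction, is the mark. The rotor above, 204 mm across, has 8 grey cups 85 mm from the axis, 45 degrees apart: an empty one at the mark, the next three clockwise filled with fixed black-capped tubes up to 144 mm above the desk, four more empty.
- pocket (a point): Centre of the mouth of the cup that starts at the yellow mark (it turns with the rotor), 82 mm above the desk; z up. Bore 18.4 mm, flared to about 23 mm over the top 7 mm. Inside is the orange lift pin, a 17 mm disc on which the tube stands: 24 to 34 mm below the mouth before pressing, 34 to 42 mm when at its stop. The stop's height differs every time and cannot be seen: feel for it.
- lift_pin (a joint): How far the lift pin is pushed down, m: 0 to 0.002 at the start, 0.010 at its hard stop. It drags with about 5 N, does not spring back, and the tube's weight alone does not move it; at the stop the resistance rises steeply. More than 22 N between the tube and the carousel counts as forcing it.
- carousel (a joint): Rotor angle, rad: about 0 at the start, growing clockwise seen from above. Clicks lie 0.785 rad apart: a sprung roller resists with up to about 0.35 N m, is overcome half-way (0.39) and then pulls the rotor into the next click. It must not be turned past 1.1 or back beyond -0.25.
- knob_grip (a point): Grip point of the black bar knob on the rotor's axis, 150 mm above the desk: bar 50 mm long, 14 mm wide, from 130 to 166 mm above the desk, on a slim post; the bar lies along the point's x axis (at the start along the line from the axis to the marked pocket). z up.
- black1: loose sample tube like the red one but with a BLACK cap (same sizes); belongs in the rack, leave it there
- black2: loose sample tube like the red one but with a BLACK cap (same sizes); belongs in the rack, leave it there
- black3: loose sample tube like the red one but with a BLACK cap (same sizes); belongs in the rack, leave it there
- mouse: black computer mouse, 105 mm by 60 mm by 33 mm, bystander; origin under its centre
- scanner: grey and black hand scanner lying on the desk, 195 mm by 65 mm by 38 mm, bystander; origin under its middle
- marker: blue and white marker pen, 140 mm long, 15 mm thick, bystander; origin under its middle
- jar: white jar with red lid, 56 mm in diameter, 75 mm high, bystander; origin at the centre of its underside

How it is judged:
On the way, in this order (a step that is already met when the one before it is completed fails the run):
1. the red-capped tube stands in the marked pocket and is pressed fully home, with the carousel still at its first click (value of joint lift_pin above 0.0082 m and horizontal distance between tube and pocket below 0.004 m and z of tube in the frame of pocket below -0.031 m and angle between tube's own z axis and vertical below 0.13 rad and value of joint carousel between -0.15 and 0.15 rad), for 0.2 s.
2. with the tube home, the carousel is turned one click clockwise (value of joint lift_pin above 0.0082 m and horizontal distance between tube and pocket below 0.004 m and z of tube in the frame of pocket below -0.031 m and angle between tube's own z axis and vertical below 0.13 rad and value of joint carousel between 0.71 and 0.86 rad), for 0.2 s.
At the end, for the whole second after the job is handed in: The red-capped tube stands in that pocket (within 4 mm of its axis, tilt under 0.13 rad, foot 31 mm or more below the mouth) on the lift pin, pushed down at least 8.2 of 10 mm; the carousel rests one click clockwise of its start (0.71 to 0.86 rad); all released and still (all of step 2 and linear speed of tube below 0.03 m/s and velocity of joint carousel between -0.06 and 0.06 rad/s and contact force between the fingers and tube below 0.2 N and contact force between the fingers and carousel_base below 0.2 N); the robot touches nothing.
It fails at once if the tube is forced: more than 22 N between the tube and the carousel (contact force between tube and carousel_base above 22 N).
It fails at once if the carousel is turned past the one click or backwards (value of joint carousel above 1.1 rad or value of joint carousel below -0.25 rad).
It fails at once if a bystander is disturbed (rack tubes 20 mm, the others 30 mm) (distance of any of black1, black2, black3 from where it was at the start of the episode above 0.02 m or distance of any of mouse, scanner, marker, jar from where it was at the start of the episode above 0.03 m).
It also fails if it takes over 56 s, if anything falls off the work surface, if the arm or the gripper's body presses on something with over 40 N, if the wrist force passes 120 N, or if a joint passes its speed limit or range.

ROBOT

A 6-joint arm with a two-finger parallel gripper is mounted at the origin on the work surface. World frame = base frame: x ahead of the robot, y to its left, z up, the work surface at z = 0. Lengths are in m, angles in rad, forces in N, time in s.
With the tool pointing down it reaches from about 0.35 to 0.85 m from the base axis. Payload 8.1 kg.
Tool frame: the origin (TCP) lies between the finger pads; the fingertips stand 11 mm ahead of it and the grasp point (between the pads) lies 8 mm behind it; y points along the fingers, x is the direction in which the jaws open and shut, and the axes are right-handed (so a half turn about y gives the same grasp; the last joint's range is limited). The gripper opens to 93 mm and grips with 3 to 60 N. Pads are 15 mm wide; open, the fingers measure 128 mm over their backs; the gripper's body (75 mm by 188 mm) begins 65 mm behind the grasp point.
Start: joints at [-1.189, 0.13, 1.488, -0, 1.523, -0.085], TCP at [0.27, -0.536, 0.23] pointing down, gripper open.
Joint ranges: [-2.96, 2.96], [-0.89, 2.26], [0.02, 2.5], [-1.34, 4.48], [0, 2.73], [-2.66, 2.66]. Speed limits (rad/s): [2.39, 2.39, 2.79, 3.14, 3.14, 3.14].

INTERFACE

Orientations are given as a rotation vector (axis times angle).
In Python, from plant import readout, optics, robot gives the robot as it stands.
- The arm moves only by the shell command python3 -m creep 'ROWS' [FORCE]. ROWS is JSON, a list that holds one entry, the list of rows, each a list of 7 numbers: the closure, from 0 (fully open) to 1 (shut), then the shift along the tool's x, y, z in cm, then the turn, a rotation vector about the tool's x, y, z in degrees. In form: [[[grip, x, y, z, wx, wy, wz], ...]]. A call has exactly 8 rows; each row shifts and turns the pose as measured when the row begins, along the tool's axes as they then stand; what a row does not reach is not made up. A row lasts 1/10 s, in which the tool goes at most 50 mm and 8.59 degrees, less where a joint would pass 70% of its speed; a pose out of reach is approached as far as the arm can. A call is refused whole if a number of a shift passes 5 or a number of a turn 8.59, either way. A call with a gripper value outside its range is refused whole. The fingers move at their own pace and stop on an object; FORCE is the grip in N (left out, the last holds). Time passes only in rows, so rows that do not move let the fingers close, or fill a call up. It gives the time, the measured TCP pose, the force and the opening at its end, in the units of the state.
- readout.read_state(): the state, without advancing time (a new reading comes with each control period).
- optics.read_camera(name): name is "side" or "top" or "wrist"; returns a dict with "frame" (400x640x3 uint8, red, green, blue), "depth" (400x640 float32, m along the optical axis (not along the pixel's ray), 0 where there is no reading), "intrinsics" (3x3 intrinsics, pixels), "R" (3x3) and "t" (3): a world point X has camera coordinates R X + t. Camera axes: x right, y down, z forward; pixel columns grow to the right and rows downward; lengths in m; the calibration is good to about 2 mm. A picture is of the moment at which its call begins.
- robot.close_job(): hands the job in, once; it reports no verdict.
The state is a dict: "t": time; "q": joint angles; "dq": joint speeds; "joint_torque": joint torques, N m; "tool_pos": TCP position; "orientation": TCP orientation; "force": force on the tool from outside, world axes, zero at the start; "wrist_torque": the same for the moment, N m; "opening": finger opening in m.
Only numpy, scipy, OpenCV 4.12 (cv2) and the standard library are available. Lean on these libraries where they do the work, as an engineer would, in place of code of your own. Each camera call takes 0.05 s, during which the arm holds its last target. There are 200 camera calls.

## Working session

There is one attempt and no reset: what is moved stays moved. The work goes in short steps, Python scripts to look and compute and a shell command to move; the robot and the scene stay as the last step left them, time stands still between calls to the robot, and variables do not carry over. Pictures are saved under pics/ and viewed, about 8 in all and at most 12, crops included, and the job is handed in when it is done.

```bash
ls; mkdir -p pics; cat > h.py <<'E'
import numpy as np, cv2
from plant import readout, optics, robot
from scipy.spatial.transform import Rotation as Rot
def snap(name,fn=None):
    c=optics.read_camera(name)
    if fn: cv2.imwrite('pics/'+fn,c['frame'][:,:,::-1])
    np.savez('/tmp/'+name+'.npz',**c)
    return c
def cloud(c):
    d=c['depth'];v,u=np.mgrid[:d.shape[0],:d.shape[1]]
    K=c['intrinsics'];p=np.stack([(u-K[0,2])/K[0,0]*d,(v-K[1,2])/K[1,1]*d,d],-1)
    return (p-c['t'])@c['R']   # R^T(p-t)
def ray_at_z(c,u,v,z):
    K=c['intrinsics'];r=np.array([(u-K[0,2])/K[0,0],(v-K[1,2])/K[1,1],1])@c['R']
    o=-c['R'].T@c['t'];return o+r*(z-o[2])/r[2]
def tool(): 
    s=readout.read_state();return np.array(s['tool_pos']),Rot.from_rotvec(s['orientation'])
E
python3 - <<'E'
from h import *
s=readout.read_state();print({k:np.round(v,3) for k,v in s.items()})
print(tool()[1].as_matrix().round(3))
a=snap('top','top0.png');b=snap('side','side0.png')
for c in(a,b):print(-c['R'].T@c['t'],c['R'].round(2))
cv2.imwrite('pics/both.png',cv2.resize(np.vstack([a['frame'],b['frame']])[:,:,::-1],None,fx=.75,fy=.75,interpolation=cv2.INTER_AREA))
E
```

```text
pics
{'t': np.float64(0.0), 'q': array([-1.189,  0.131,  1.489,  0.   ,  1.523, -0.085]), 'dq': array([ 0.002, -0.001,  0.001, -0.   , -0.   , -0.001]), 'joint_torque': array([-1.0000e-03, -5.5984e+01, -4.9176e+01,  7.7000e-02,  3.6000e-02,
       -0.0000e+00]), 'tool_pos': array([ 0.27 , -0.535,  0.229]), 'orientation': array([-1.393,  0.86 , -0.857]), 'force': array([0.085, 0.576, 0.16 ]), 'wrist_torque': array([0.061, 0.054, 0.012]), 'opening': np.float64(0.093)}
[[ 0.45  -0.001  0.893]
 [-0.893  0.002  0.45 ]
 [-0.002 -1.     0.   ]]
[ 0.49840969 -0.00561783  1.25995657] [[-0.02 -1.    0.01]
 [-0.99  0.02 -0.1 ]
 [ 0.1  -0.01 -0.99]]
[ 0.49521842 -0.86617539  0.87932904] [[ 0.98 -0.17 -0.01]
 [-0.12 -0.65 -0.75]
 [ 0.12  0.74 -0.66]]
```

View pics/both.png

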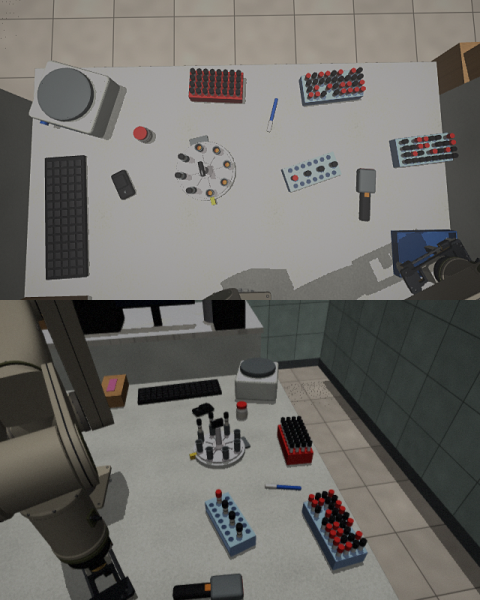

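The top picture shows the rack around full-res (413,230), with the red cap in its leftmost hole near (392,237). The carousel is around (273,227), with the yellow mark near (285,268). Next I'll take an enlarged crop with depth.

```bash
python3 - <<'E'
from h import *
c=dict(np.load('/tmp/top.npz'));f=c['frame'][170:290,220:470,::-1]
cv2.imwrite('pics/crop.png',cv2.resize(f,None,fx=3.2,fy=3.2,interpolation=cv2.INTER_CUBIC))
P=cloud(c);hsv=cv2.cvtColor(c['frame'],cv2.COLOR_RGB2HSV).astype(int)
H,S,V=[hsv[...,i] for i in range(3)]
roi=np.zeros(H.shape,bool);roi[170:290,220:470]=1
for n,m in dict(red=((H<8)|(H>172))&(S>120)&(V>80),yellow=(H>20)&(H<35)&(S>120),blue=(H>85)&(H<115)&(S>40)&(V>90)).items():
    m=m&roi;k,l,st,ce=cv2.connectedComponentsWithStats(m.astype(np.uint8))
    for i in range(1,k):
        if st[i,4]>8: q=P[l==i];print(n,ce[i].round(1),st[i,4],np.median(q,0).round(4),q[:,2].max().round(3))
E
```

```text
red [393.1 236.9] 43 [ 0.5238 -0.1978  0.1074] 0.112
yellow [283.7 267.5] 53 [0.4481 0.0972 0.0214] 0.027
blue [437.6 209.3] 27 [ 0.5998 -0.3341  0.0545] 0.058
blue [428.9 212.2] 28 [ 0.5918 -0.3095  0.0547] 0.058
blue [420.5 215.2] 28 [ 0.5841 -0.2854  0.0551] 0.058
blue [412.1 218. ] 25 [ 0.5763 -0.2615  0.0548] 0.059
blue [403.5 221. ] 28 [ 0.5686 -0.2365  0.0552] 0.058
blue [395.2 223.9] 29 [ 0.5607 -0.2139  0.055 ] 1.26
blue [444.5 223.4] 10 [ 0.5605 -0.3511  0.0539] 0.057
blue [386.5 226.8] 28 [ 0.5529 -0.1895  0.055 ] 0.059
blue [445.  229.6] 27 [ 0.5416 -0.3512  0.0551] 0.06
blue [436.5 232.5] 30 [ 0.5349 -0.3269  0.0549] 1.26
blue [411.  234.8] 12 [ 0.5296 -0.2542  0.0545] 0.11
blue [428.1 235.5] 29 [ 0.5259 -0.3037  0.0548] 0.059
blue [419.6 238.6] 29 [ 0.5181 -0.2797  0.0554] 0.061
blue [411.1 241.5] 27 [ 0.5103 -0.2556  0.0557] 1.26
blue [402.5 244.5] 30 [ 0.5039 -0.232   0.055 ] 0.061
blue [394.  247.6] 25 [ 0.4949 -0.2083  0.0559] 1.26
```

View pics/crop.png

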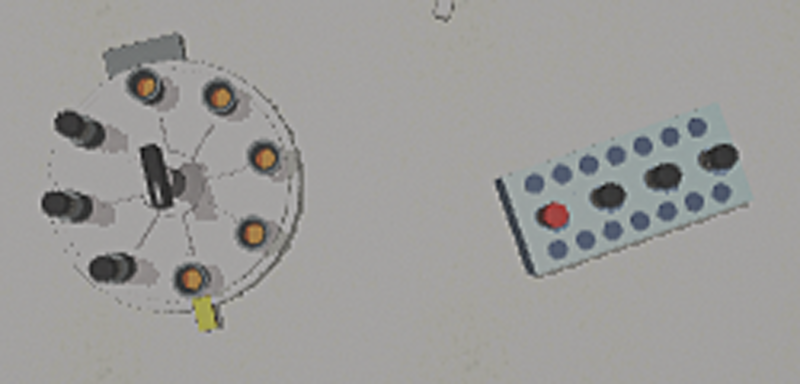

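The crop shows the red cap at crop pixel (556,215). The cup mouths are at about (192,278) at the mark, then (254,233), (265,157), (220,97) and (146,87). The bar knob centre is at about (157,177).

```bash
python3 - <<'E'
from h import *
c=dict(np.load('/tmp/top.npz'))
px=lambda u,v,z:ray_at_z(c,u/3.2+220-.35,v/3.2+170-.35,z)
m=np.array([px(u,v,.082) for u,v in [(192,278),(254,233),(265,157),(220,97),(146,87)]])[:,:2]
A=np.c_[2*m,np.ones(5)];s=np.linalg.lstsq(A,(m**2).sum(1),rcond=None)[0]
print(m.round(4),s[:2],np.sqrt(s[2]+s[:2]@s[:2]))
ang=np.degrees(np.unwrap(np.arctan2(*(m-s[:2]).T[::-1])));print(ang,(ang-45*np.arange(5)).mean())
print('knob',px(154,176,.166));print('red',px(556,215,.108))
s=readout.read_state();print(np.linalg.norm(s['tool_pos'][:2]))
E
```

```text
[[0.4786 0.1033]
 [0.515  0.0509]
 [0.5787 0.0407]
 [0.6303 0.078 ]
 [0.6401 0.1406]] [0.55947306 0.12116129] 0.0828994207159094
[-167.51460555 -122.34564779  -76.59193476  -31.34129692   13.52342922] -166.85401116087195
knob [0.55981309 0.12435907 0.166     ]
red [ 0.52421799 -0.19891039  0.108     ]
0.5994914111188812
```

```bash
cat >> h.py <<'E'
def plan(xyz,yaw,n):
    """shift/turn per row (cm, deg) for n rows to reach TCP xyz and tool-x yaw (deg), tool y down"""
    p,R=tool();X,Y=R.as_matrix()[:,0],0
    tz=Rot.from_matrix(np.c_[[np.cos(np.radians(yaw)),np.sin(np.radians(yaw)),0],[0,0,-1],[-np.sin(np.radians(yaw)),np.cos(np.radians(yaw)),0]] if 0 else np.column_stack([[np.cos(np.radians(yaw)),np.sin(np.radians(yaw)),0],[0,0,-1.],[-np.sin(np.radians(yaw)),np.cos(np.radians(yaw)),0]]))
    w=(R.inv()*tz).as_rotvec();d=(np.array(xyz)-p)*100/n
    for i in range(n):
        print((R*Rot.from_rotvec(w*i/n)).inv().apply(d).round(2),np.degrees(w/n).round(2))
def show():
    p,R=tool();s=readout.read_state();M=R.as_matrix()
    print('t',round(float(s['t']),2),'p',p.round(4),'yaw',np.degrees(np.arctan2(M[1,0],M[0,0])).round(2),'down',M[:,1].round(3),'F',np.round(s['force'],2),'open',round(float(s['opening']),4))
E
python3 -c "
from h import *
plan([.47,-.213,.23],18,16)"
```

```text
[-1.24 -0.01  2.02] [-0.   -5.08 -0.  ]
[-1.05 -0.01  2.13] [-0.   -5.08 -0.  ]
[-0.86 -0.01  2.21] [-0.   -5.08 -0.  ]
[-0.66 -0.01  2.28] [-0.   -5.08 -0.  ]
[-0.46 -0.01  2.33] [-0.   -5.08 -0.  ]
[-0.25 -0.01  2.36] [-0.   -5.08 -0.  ]
[-0.04 -0.01  2.37] [-0.   -5.08 -0.  ]
[ 0.17 -0.01  2.37] [-0.   -5.08 -0.  ]
[ 0.38 -0.01  2.34] [-0.   -5.08 -0.  ]
[ 0.59 -0.01  2.3 ] [-0.   -5.08 -0.  ]
[ 0.79 -0.01  2.24] [-0.   -5.08 -0.  ]
[ 0.98 -0.01  2.16] [-0.   -5.08 -0.  ]
[ 1.17 -0.01  2.06] [-0.   -5.08 -0.  ]
[ 1.35 -0.01  1.95] [-0.   -5.08 -0.  ]
[ 1.51 -0.01  1.82] [-0.   -5.08 -0.  ]
[ 1.67 -0.01  1.68] [-0.   -5.08 -0.  ]
```

```bash
python3 -m creep '[[[0,-1.2,0,2,0,-5,0],[0,-1,0,2.1,0,-5,0],[0,-0.9,0,2.2,0,-5,0],[0,-0.7,0,2.3,0,-5,0],[0,-0.5,0,2.3,0,-5,0],[0,-0.3,0,2.4,0,-5,0],[0,0,0,2.4,0,-5,0],[0,0.2,0,2.4,0,-5,0]]]'
python3 -m creep '[[[0,0.4,0,2.3,0,-5,0],[0,0.6,0,2.3,0,-5,0],[0,0.8,0,2.2,0,-5,0],[0,1,0,2.2,0,-5,0],[0,1.2,0,2.1,0,-5,0],[0,1.4,0,2,0,-5,0],[0,1.5,0,1.8,0,-5,0],[0,1.7,0,1.7,0,-5,0]]]'
python3 -c "
from h import *
c=snap('wrist','w1.png');show();print((-c['R'].T@c['t']).round(3),c['R'].round(2));plan([.4838,-.2108,.17],18,8)"
```

```text
t: 0.9
tool_pos: [0.369, -0.3675, 0.224]
orientation: [-1.543, 0.307, -0.296]
force: [0.4, 0.7, 0.0]
opening: 0.0927
t: 1.7
tool_pos: [0.469, -0.1953, 0.2213]
orientation: [-1.54, -0.262, 0.275]
force: [0.0, -0.5, 0.2]
opening: 0.0933
t 1.75 p [ 0.4705 -0.1924  0.2213] yaw 20.06 down [-0.009  0.014 -1.   ] F [1.11 1.86 1.26] open 0.0927
[ 0.443 -0.121  0.378] [[ 0.94  0.34 -0.01]
 [ 0.32 -0.9   0.28]
 [ 0.09 -0.26 -0.96]]
[ 0.08  0.64 -0.28] [-0.12  0.26 -0.03]
[ 0.08  0.64 -0.28] [-0.12  0.26 -0.03]
[ 0.08  0.64 -0.28] [-0.12  0.26 -0.03]
[ 0.08  0.64 -0.28] [-0.12  0.26 -0.03]
[ 0.08  0.64 -0.28] [-0.12  0.26 -0.03]
[ 0.08  0.64 -0.28] [-0.12  0.26 -0.03]
[ 0.09  0.64 -0.27] [-0.12  0.26 -0.03]
[ 0.09  0.64 -0.27] [-0.12  0.26 -0.03]
```

View pics/w1.png

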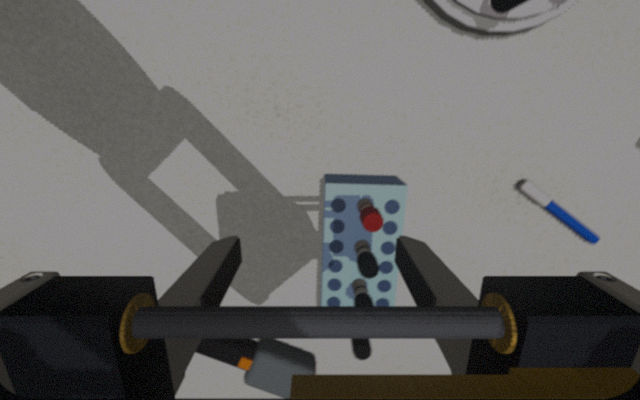

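The wrist view shows the red cap top at (372,219), with the black caps behind it in a row toward the camera.

```bash
python3 - <<'E'
from h import *
c=dict(np.load('/tmp/wrist.npz'));hsv=cv2.cvtColor(c['frame'],cv2.COLOR_RGB2HSV).astype(int)
m=((hsv[...,0]<8)|(hsv[...,0]>172))&(hsv[...,1]>120)&(hsv[...,2]>80);m[:,:340]=0;m[:,410:]=0
v,u=np.nonzero(m);print(u.mean(),v.mean(),len(u))
print(ray_at_z(c,372,219,.108),ray_at_z(c,u.mean(),v.mean(),.105)); P=cloud(c)[m];P=P[P[:,2]>.1];print(P.mean(0),len(P))
plan([.524,-.198,.16],18,8)
E
```

```text
372.3804347826087 221.69202898550725 276
[ 0.521637  -0.1950975  0.108    ] [ 0.52389844 -0.1983198   0.105     ]
[ 0.52285766 -0.19737804  0.10847758] 275
[ 0.61  0.76 -0.31] [-0.12  0.26 -0.03]
[ 0.61  0.76 -0.3 ] [-0.12  0.26 -0.03]
[ 0.61  0.76 -0.3 ] [-0.12  0.26 -0.03]
[ 0.61  0.76 -0.29] [-0.12  0.26 -0.03]
[ 0.61  0.76 -0.29] [-0.12  0.26 -0.03]
[ 0.61  0.76 -0.29] [-0.12  0.26 -0.03]
[ 0.61  0.76 -0.28] [-0.12  0.26 -0.03]
[ 0.61  0.76 -0.28] [-0.12  0.26 -0.03]
```

```bash
python3 -m creep '[[[0,0.6,0.8,-0.3,-0.2,0.3,0],[0,0.6,0.8,-0.3,-0.2,0.3,0],[0,0.6,0.8,-0.3,-0.2,0.3,0],[0,0.6,0.8,-0.3,-0.2,0.3,0],[0,0.6,0.8,-0.3,-0.1,0.3,0],[0,0.6,0.8,-0.3,0,0.3,0],[0,0.6,0.8,-0.3,0,0.3,0],[0,0.6,0.8,-0.3,0,0.3,0]]]' >/dev/null
python3 -c "
from h import *
show();plan([.5235,-.1978,.089],18,8)" | head -2
```

```text
t 2.55 p [ 0.526  -0.2015  0.1497] yaw 17.14 down [-0.006 -0.002 -1.   ] F [-0.02  0.24  0.6 ] open 0.0931
[-0.01  0.76  0.05] [-0.   -0.11 -0.05]
```

```bash
python3 -m creep '[[[0,0,0.9,0.1,0,-0.3,0],[0,0,1,0.1,0,-0.3,0],[0,0,1,0.1,0,-0.2,0],[0,0,1,0.1,0,0,0],[0,0,1,0,0,0,0],[0,0,1,0,0,0,0],[0,0,0,0,0,0,0],[0,0,0,0,0,0,0]]]' >/dev/null
python3 -c "
from h import *
show();plan([.5235,-.1978,.089],18,1)"
```

```text
t 3.35 p [ 0.5232 -0.1969  0.0832] yaw 18.01 down [-0.009 -0.    -1.   ] F [ 0.02 -0.73  0.55] open 0.0932
[-0.   -0.58 -0.09] [-0.15  0.01 -0.51]
```

```bash
python3 -m creep '[[[0,0,-0.4,-0.1,0,0,-0.5],[0.5,0,0,0,0,0,0],[1,0,0,0,0,0,0],[1,0,0,0,0,0,0],[1,0,0,0,0,0,0],[1,0,0,0,0,0,0],[1,0,0,0,0,0,0],[1,0,0,0,0,0,0]]]' 30 
python3 -c "
from h import *
show()"
```

```text
t: 4.15
tool_pos: [0.5251, -0.1989, 0.0901]
orientation: [-1.557, -0.249, 0.244]
force: [0.3, 0.5, -0.3]
opening: 0.0415
t 4.15 p [ 0.5251 -0.1989  0.0901] yaw 18.0 down [ 0.004  0.001 -1.   ] F [ 0.29  0.49 -0.26] open 0.0415
```

```bash
python3 -m creep '[[[1,0,0,0,0,0,0],[1,0,0,0,0,0,0],[1,0,0,0,0,0,0],[1,0,0,0,0,0,0],[1,0,0,0,0,0,0],[1,0,0,0,0,0,0],[1,0,0,0,0,0,0],[1,0,0,0,0,0,0]]]' 30 
python3 -c "
from h import *
show()"
```

```text
t: 4.95
tool_pos: [0.5251, -0.1987, 0.0899]
orientation: [-1.556, -0.249, 0.244]
force: [-0.3, 0.7, 0.9]
opening: 0.0197
t 4.95 p [ 0.5251 -0.1987  0.0899] yaw 18.0 down [ 0.003  0.001 -1.   ] F [-0.26  0.65  0.9 ] open 0.0197
```

```bash
python3 -m creep '[[[1,0,-0.6,0,0,0,0],[1,0,-1.6,0,0,0,0],[1,0,-1.8,0,0,0,0],[1,0,-1.8,0,0,0,0],[1,0,-1.8,0,0,0,0],[1,0,-1.8,0,0,0,0],[1,0,-1.5,0,0,0,0],[1,0,-0.5,0,0,0,0]]]' >/dev/null
python3 -c "
from h import *
show();plan([.477,.103,.205],13,16)"
```

```text
t 5.75 p [ 0.5241 -0.1987  0.2095] yaw 18.0 down [ 0.003  0.001 -1.   ] F [ 0.8  -0.14 -0.47] open 0.0192
[0.3  0.03 1.88] [-0.    0.31  0.01]
[0.29 0.03 1.89] [-0.    0.31  0.01]
[0.28 0.03 1.89] [-0.    0.31  0.01]
[0.27 0.03 1.89] [-0.    0.31  0.01]
[0.26 0.03 1.89] [-0.    0.31  0.01]
[0.25 0.03 1.89] [-0.    0.31  0.01]
[0.24 0.03 1.89] [-0.    0.31  0.01]
[0.23 0.03 1.89] [-0.    0.31  0.01]
[0.22 0.03 1.9 ] [-0.    0.31  0.01]
[0.21 0.03 1.9 ] [-0.    0.31  0.01]
[0.2  0.03 1.9 ] [-0.    0.31  0.01]
[0.19 0.03 1.9 ] [-0.    0.31  0.01]
[0.18 0.03 1.9 ] [-0.    0.31  0.01]
[0.17 0.03 1.9 ] [-0.    0.31  0.01]
[0.16 0.03 1.9 ] [-0.    0.31  0.01]
[0.15 0.03 1.9 ] [-0.    0.31  0.01]
```

```bash
python3 -m creep '[[[1,0.3,0,1,0,0.3,0],[1,0.3,0,1.9,0,0.3,0],[1,0.3,0,1.9,0,0.3,0],[1,0.3,0,1.9,0,0.3,0],[1,0.3,0,1.9,0,0.3,0],[1,0.2,0,1.9,0,0.3,0],[1,0.2,0,1.9,0,0.3,0],[1,0.2,0,1.9,0,0.3,0]]]' >/dev/null
python3 -m creep '[[[1,0.2,0,1.9,0,0.3,0],[1,0.2,0,1.9,0,0.3,0],[1,0.2,0,1.9,0,0.3,0],[1,0.2,0,1.9,0,0.3,0],[1,0.2,0,1.9,0,0.3,0],[1,0.2,0,1.5,0,0.3,0],[1,0.1,0,0.5,0,0.3,0],[1,0,0,0,0,0.3,0]]]' >/dev/null
python3 -c "
from h import *
show();c=snap('wrist','w2.png');t=snap('top');print(c['frame'].shape)
cv2.imwrite('pics/t2.png',cv2.resize(t['frame'][190:290,220:345,::-1],None,fx=5,fy=5,interpolation=cv2.INTER_CUBIC))"
```

```text
t 7.35 p [0.4742 0.0789 0.1942] yaw 12.86 down [-0.02   0.007 -1.   ] F [ 0.39 -0.41  0.35] open 0.0198
(400, 640, 3)
```

View pics/w2.png

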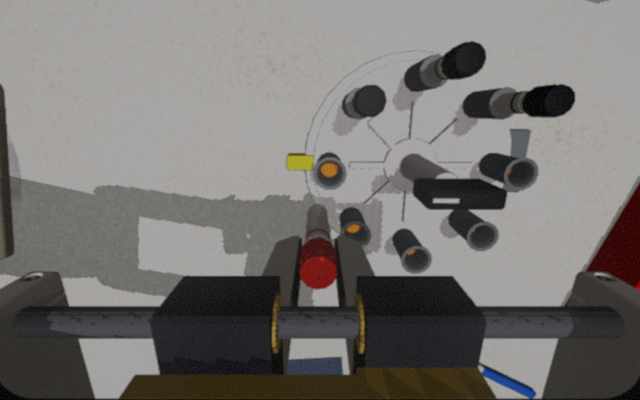

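The wrist view shows the marked empty cup's mouth at about (330,173) beside the yellow block (299,161). The held tube's foot is at about (318,212). I'll enlarge this.

```bash
python3 -c "
from h import *
f=cv2.imread('pics/w2.png')[90:280,285:545]
cv2.imwrite('pics/w2c.png',cv2.resize(f,None,fx=3,fy=3,interpolation=cv2.INTER_CUBIC))"
```

```text
(no output)
```

View pics/w2c.png

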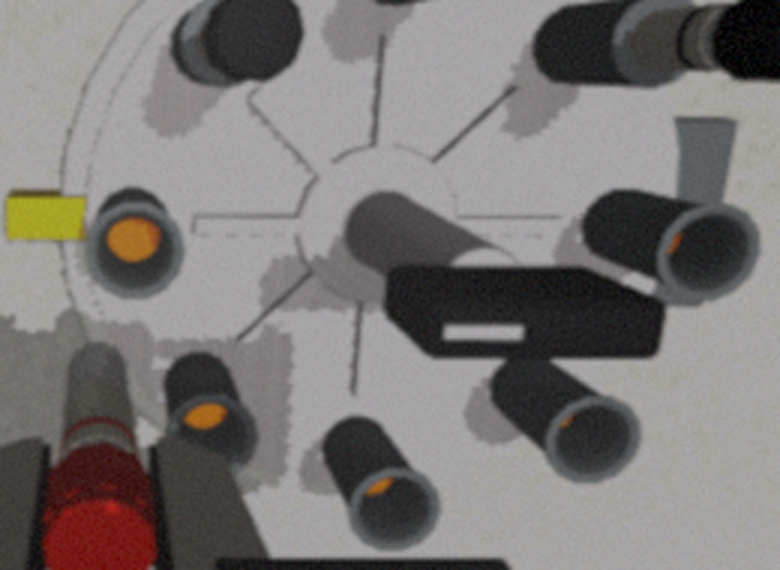

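Enlarged, the marked mouth centre is at crop (136,249), the opposite one at (710,252), and others at (394,507) and (592,438). The foot end of the held tube is at about (100,348).

```bash
python3 - <<'E'
from h import *
c=dict(np.load('/tmp/wrist.npz'))
px=lambda u,v,z:ray_at_z(c,u/3+285-.33,v/3+90-.33,z)[:2]
m=np.array([px(u,v,.082) for u,v in [(136,249),(394,507),(592,438),(710,252)]])
print(m.round(4)); k=[0,2,3,4]
# fit centre+phase with r=.085, 45 deg steps ccw
from scipy.optimize import least_squares
f=lambda p:(m-np.array([[p[0]+.085*np.cos(p[2]+i*np.pi/4),p[1]+.085*np.sin(p[2]+i*np.pi/4)] for i in k])).ravel()
r=least_squares(f,[.56,.122,-2.91]);p=r.x;print(p,np.degrees(p[2]),(r.fun*1e3).round(1))
pk=p[:2]+.085*np.array([np.cos(p[2]),np.sin(p[2])]);print('pocket',pk)
P=cloud(c)
print('foot',px(100,352,.116), 'tool',tool()[0])
q=P[195:265,290:345].reshape(-1,3)
for a,b in[(.13,.14),(.14,.15),(.15,.163),(.163,.19)]:
    s=q[(q[:,2]>a)&(q[:,2]<b)&(abs(q[:,0]-.474)<.02)];print(a,len(s),s.mean(0).round(4) if len(s) else '')
show();plan([*pk,.195],np.degrees(p[2])+180,8)
E
```

```text
[[0.4761 0.1065]
 [0.5774 0.0428]
 [0.6303 0.0802]
 [0.642  0.1441]]
[ 0.5588056   0.12546111 -2.9195304 ] -167.2767699792356 [ 0.2 -0.3 -0.1  0.3 -0.4  0.1  0.3 -0.1]
pocket [0.47589275 0.10674056]
foot [0.47105002 0.08305476] tool [0.47443175 0.07795511 0.19443862]
0.13 80 [0.4697 0.0853 0.135 ]
0.14 86 [0.4701 0.0854 0.1446]
0.15 147 [0.4705 0.0854 0.1567]
0.163 446 [0.4712 0.0856 0.1778]
t 7.45 p [0.4744 0.078  0.1944] yaw 12.81 down [-0.02   0.007 -1.   ] F [-0.22 -1.17 -1.06] open 0.019
[ 0.1  -0.    0.35] [-0.08  0.01 -0.13]
[ 0.1  -0.01  0.35] [-0.08  0.01 -0.13]
[ 0.1  -0.01  0.35] [-0.08  0.01 -0.13]
[ 0.1  -0.01  0.35] [-0.08  0.01 -0.13]
[ 0.1  -0.01  0.35] [-0.08  0.01 -0.13]
[ 0.1  -0.01  0.35] [-0.08  0.01 -0.13]
[ 0.1  -0.01  0.35] [-0.08  0.01 -0.13]
[ 0.1  -0.01  0.35] [-0.08  0.01 -0.13]
```

```bash
python3 -m creep '[[[1,0.1,0,0.3,-0.2,0,-0.3],[1,0.1,0,0.4,-0.2,0,-0.3],[1,0.2,0,0.5,0,0,-0.3],[1,0.2,0,0.5,0,0,-0.2],[1,0.2,0,0.5,0,0,0],[1,0.2,0,0.3,0,0,0],[1,0,0,0.1,0,0,0],[1,0,0,0,0,0,0]]]' >/dev/null
python3 -c "
from h import *
show();plan([.479,.106,.185],12.8,1)"
```

```text
t 8.25 p [0.4794 0.1062 0.1946] yaw 12.65 down [ 0.002  0.004 -1.   ] F [-0.14 -0.03 -0.36] open 0.0194
[-0.04  0.96 -0.01] [-0.17 -0.15  0.18]
```

```bash
python3 -m creep '[[[1,0,0.3,0,-0.2,0,0.2],[1,0,0.4,0,0,0,0],[1,0,0.4,0,0,0,0],[1,0,0.4,0,0,0,0],[1,0,0.2,0,0,0,0],[1,0,0,0,0,0,0],[1,0,0,0,0,0,0],[1,0,0,0,0,0,0]]]' >/dev/null
python3 -c "
from h import *
show();c=snap('wrist','w3.png');s=snap('side','s3.png')
a=cv2.resize(c['frame'][160:290,250:400,::-1],None,fx=4,fy=4,interpolation=cv2.INTER_CUBIC)[:400]
b=cv2.resize(c['frame'][130:290,230:430,::-1],(650,520),interpolation=cv2.INTER_CUBIC)
cv2.imwrite('pics/w3c.png',b)"
```

```text
t 9.05 p [0.479  0.1056 0.1753] yaw 12.62 down [-0.002 -0.001 -1.   ] F [-0.4   0.41 -0.46] open 0.0194
```

View pics/w3c.png

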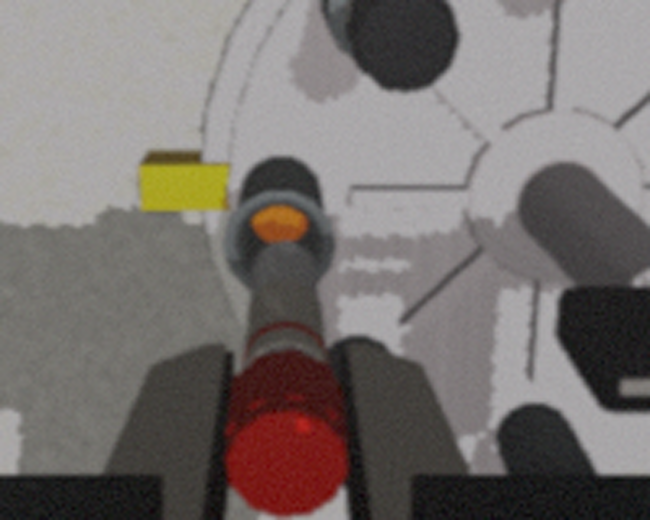

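The tube foot (crop (283,245) top edge, sphere centre about (284,281)) sits just in front of the mouth (centre about (280,243)), laterally within about 1 mm.

```bash
python3 - <<'E'
from h import *
c=dict(np.load('/tmp/wrist.npz'))
px=lambda u,v,z:ray_at_z(c,u/3.25+230-.33,v/3.25+130-.33,z)[:2]
a,b=px(280,243,.082),px(284,281,.101);print(a,b,a-b,px(280,193,.082)-px(280,294,.082))
_,R=tool();print('tool cm',R.inv().apply(np.r_[a-b,0]*100))
E
```

```text
[0.47601702 0.1061694 ] [0.47798381 0.10271512] [-0.00196679  0.00345428] [-0.00610195  0.0274914 ]
tool cm [-1.16453090e-01 -1.44780613e-04  3.80055042e-01]
```

```bash
python3 -m creep '[[[1,-0.1,0,0.2,0,0,0],[1,0,0,0,0,0,0],[1,0,0.3,0,0,0,0],[1,0,0.3,0,0,0,0],[1,0,0.3,0,0,0,0],[1,0,0.2,0,0,0,0],[1,0,0,0,0,0,0],[1,0,0,0,0,0,0]]]' 
python3 -c "
from h import *
show()"
```

```text
t: 9.95
tool_pos: [0.4775, 0.1075, 0.1634]
orientation: [-1.565, -0.172, 0.174]
force: [0.1, 1.0, -1.2]
opening: 0.0192
t 9.95 p [0.4775 0.1075 0.1634] yaw 12.63 down [-0.002 -0.001 -1.   ] F [ 0.12  0.99 -1.24] open 0.0192
```

```bash
python3 -m creep '[[[1,0,0.2,0,0,0,0],[1,0,0.2,0,0,0,0],[1,0,0.2,0,0,0,0],[1,0,0.1,0,0,0,0],[1,0,0,0,0,0,0],[1,0,0,0,0,0,0],[1,0,0,0,0,0,0],[1,0,0,0,0,0,0]]]' >/dev/null
python3 -c "
from h import *
show()
for i in range(4): print(np.round(readout.read_state()['force'],2))"
```

```text
t 10.75 p [0.4776 0.1075 0.156 ] yaw 12.62 down [-0.001 -0.001 -1.   ] F [ 0.22 -0.26  0.49] open 0.0196
[ 0.22 -0.26  0.49]
[ 0.22 -0.26  0.49]
[ 0.22 -0.26  0.49]
[ 0.22 -0.26  0.49]
```

```bash
R='x'; python3 -m creep '[[[1,0,0.2,0,0,0,0],[1,0,0.2,0,0,0,0],[1,0,0.2,0,0,0,0],[1,0,0.1,0,0,0,0],[1,0,0,0,0,0,0],[1,0,0,0,0,0,0],[1,0,0,0,0,0,0],[1,0,0,0,0,0,0]]]' >/dev/null
python3 -c "
from h import *
show()"
```

```text
t 11.55 p [0.4776 0.1071 0.1484] yaw 12.62 down [-0.001 -0.002 -1.   ] F [ 0.19 -1.45  0.33] open 0.0194
```

```bash
python3 -m creep '[[[1,0,0.2,0,0,0,0],[1,0,0.2,0,0,0,0],[1,0,0.2,0,0,0,0],[1,0,0,0,0,0,0],[1,0,0,0,0,0,0],[1,0,0,0,0,0,0],[1,0,0,0,0,0,0],[1,0,0,0,0,0,0]]]' >/dev/null
python3 -c "
from h import *
show()"
```

```text
t 12.35 p [0.4775 0.107  0.1418] yaw 12.62 down [-0.002 -0.002 -1.   ] F [ 0.2  -1.02 -0.08] open 0.0195
```

```bash
python3 -m creep '[[[1,0,0.1,-0.05,0,0,0],[1,0,0.1,0,0,0,0],[1,0,0.1,0,0,0,0],[1,0,0.1,0,0,0,0],[1,0,0,0,0,0,0],[1,0,0,0,0,0,0],[1,0,0,0,0,0,0],[1,0,0,0,0,0,0]]]' |grep -A2 force
python3 -c "
from h import *
show()"
python3 -m creep '[[[1,0,0.1,0,0,0,0],[1,0,0.1,0,0,0,0],[1,0,0.1,0,0,0,0],[1,0,0,0,0,0,0],[1,0,0,0,0,0,0],[1,0,0,0,0,0,0],[1,0,0,0,0,0,0],[1,0,0,0,0,0,0]]]' |grep -A2 force
python3 -c "
from h import *
show()"
```

```text
force: [0.2, -0.8, -0.0]
opening: 0.0196
t 13.15 p [0.4777 0.1067 0.1375] yaw 12.62 down [-0.001 -0.002 -1.   ] F [ 0.18 -0.84 -0.  ] open 0.0196
force: [-1.6, -0.8, 2.0]
opening: 0.0188
t 13.95 p [0.478  0.1066 0.1356] yaw 12.62 down [-0.001 -0.002 -1.   ] F [-1.57 -0.82  2.05] open 0.0188
```

```bash
python3 -m creep '[[[1,0,0,0,0,0,0],[1,0,0,0,0,0,0],[1,0,0,0,0,0,0],[1,0,0,0,0,0,0],[1,0,0,0,0,0,0],[1,0,0,0,0,0,0],[1,0,0.1,0,0,0,0],[1,0,0.1,0,0,0,0]]]' |grep -A2 force
python3 -c "
from h import *
show()"
```

```text
force: [-3.6, -1.1, 6.3]
opening: 0.0194
t 14.75 p [0.4782 0.1066 0.1344] yaw 12.62 down [ 0.    -0.002 -1.   ] F [-3.64 -1.05  6.26] open 0.0194
```

```bash
python3 -m creep '[[[1,-0.05,0,0,0,0,0],[1,-0.05,0,0,0,0,0],[1,0,0,0,0,0,0],[1,0,0.1,0,0,0,0],[1,0,0.1,0,0,0,0],[1,0,0.1,0,0,0,0],[1,0,0.1,0,0,0,0],[1,0,0.1,0,0,0,0]]]' |grep -A2 force
python3 -c "
from h import *
show()"
```

```text
force: [-2.2, -0.8, 5.3]
opening: 0.0195
t 15.55 p [0.478  0.1065 0.131 ] yaw 12.63 down [ 0.002 -0.002 -1.   ] F [-2.24 -0.77  5.3 ] open 0.0195
```

```bash
python3 -m creep '[[[1,-0.05,0.1,0,0,0,0],[1,-0.05,0.1,0,0,0,0],[1,0,0.1,0,0,0,0],[1,0,0.1,0,0,0,0],[1,0,0,0,0,0,0],[1,0,0,0,0,0,0],[1,0,0,0,0,0,0],[1,0,0.1,0,0,0,0]]]' |grep -A2 force
python3 -c "
from h import *
show()"
```

```text
force: [-2.1, -0.5, 8.6]
opening: 0.0191
t 16.35 p [0.4778 0.1064 0.1274] yaw 12.63 down [ 0.004 -0.002 -1.   ] F [-2.14 -0.51  8.57] open 0.0191
```

```bash
for i in 1; do python3 -m creep '[[[1,0,0,0,0,0,0],[1,0,0,0,0,0,0],[1,0,0,0,0,0,0],[1,0,0,0,0,0,0],[1,0,0,0,0,0,0],[1,0,0,0,0,0,0],[1,0,0.1,0,0,0,0],[1,0,0.1,0,0,0,0]]]' |grep -A2 force
python3 -c "
from h import *
show()"; done
```

```text
force: [-6.6, -1.2, 14.7]
opening: 0.0193
t 17.15 p [0.4783 0.1064 0.1271] yaw 12.63 down [ 0.005 -0.002 -1.   ] F [-6.63 -1.17 14.72] open 0.0193
```

```bash
python3 -m creep '[[[1,-0.05,0,0,0,0,-0.2],[1,-0.05,0,0,0,0,-0.1],[1,-0.05,0,0,0,0,0],[1,0,0,0,0,0,0],[1,0,0,0,0,0,0],[1,0,0,0,0,0,0],[1,0,0.1,0,0,0,0],[1,0,0.1,0,0,0,0]]]' |grep -A2 force
python3 -c "
from h import *
show()
P=cloud(snap('top'));s=P[(abs(P[...,0]-.477)<.02)&(abs(P[...,1]-.106)<.02)];c=dict(np.load('/tmp/top.npz'))
h=cv2.cvtColor(c['frame'],cv2.COLOR_RGB2HSV).astype(int);m=((h[...,0]<8)|(h[...,0]>172))&(h[...,1]>120)&(h[...,2]>60);m[:,:250]=0;m[:,310:]=0;m[:230]=0;m[280:]=0
print(m.sum(),P[m].mean(0),np.median(P[m][:,2]))"
```

```text
force: [-4.9, -0.9, 14.9]
opening: 0.0195
t 17.95 p [0.4778 0.1062 0.1271] yaw 12.64 down [ 0.012 -0.    -1.   ] F [-4.91 -0.91 14.91] open 0.0195
0 [nan nan nan] nan<string>:6: RuntimeWarning: Mean of empty slice.
  ret = um.true_divide(
  return _methods._mean(a, axis=axis, dtype=dtype,
  ret = ret.dtype.type(ret / rcount)
```

```bash
python3 -m creep '[[[1,0,0,0,0,0,0.2],[1,-0.03,-0.05,0,0,0,0],[0.9,0,0,0,0,0,0],[0.5,0,0,0,0,0,0],[0.5,0,0,0,0,0,0],[0.5,0,0,0,0,0,0],[0.5,0,0,0,0,0,0],[0.5,0,0,0,0,0,0]]]' |grep -A2 force
python3 -c "
from h import *
show()"
python3 -m creep '[[[0.5,0,-0.8,0,0,0,0.2],[0.5,0,-1.6,0,0,0,0.2],[0.5,0,-1.6,0,0,0,0],[0.5,0,-1.6,0,0,0,0],[0.5,0,-1.6,0,0,0,0],[0.5,0,-1.6,0,0,0,0],[0.5,0,-1,0,0,0,0],[0.5,0,0,0,0,0,0]]]' |grep -A2 force
python3 -c "
from h import *
show()
c=snap('wrist','w4.png')
h=cv2.cvtColor(c['frame'],cv2.COLOR_RGB2HSV).astype(int);m=((h[...,0]<8)|(h[...,0]>172))&(h[...,1]>120)&(h[...,2]>60)
P=cloud(c);m&=(np.linalg.norm(P[...,:2]-[.477,.106],axis=-1)<.03)
print(m.sum(),P[m].mean(0),np.percentile(P[m][:,2],[50,90]))"
```

```text
force: [-0.6, -0.7, 0.3]
opening: 0.0461
t 18.8 p [0.4762 0.1059 0.1259] yaw 12.64 down [ 0.006 -0.001 -1.   ] F [-0.61 -0.67  0.33] open 0.0461
force: [-0.2, -0.4, -0.5]
opening: 0.0464
t 19.6 p [0.4762 0.1062 0.231 ] yaw 12.64 down [-0.002 -0.003 -1.   ] F [-0.19 -0.41 -0.46] open 0.0464
505 [0.47561781 0.10889914 0.14406866] [0.14621443 0.14724445]
```

View pics/w4.png

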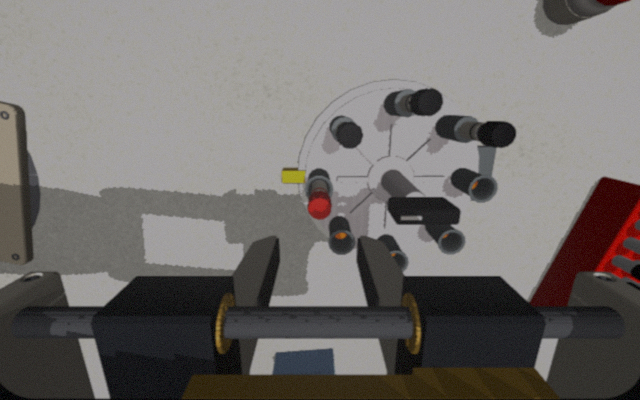

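The red tube stands in the marked cup, with its cap top at about (319,206) and a top height of about 146 mm. The yellow block is at (292,176), and the knob bar is at about (424,205).

```bash
python3 - <<'E'
from h import *
c=dict(np.load('/tmp/wrist.npz'));P=cloud(c)
m=(abs(P[...,2]-.166)<.006)&(np.linalg.norm(P[...,:2]-[.559,.123],axis=-1)<.045)
q=P[m];r=cv2.minAreaRect((q[:,:2]*1000).astype(np.float32));print(m.sum(),q.mean(0),r)
show();k=.5592,.1242;print(readout.read_state()['q'].round(2));plan([*k,.232],102.7,16)
E
```

```text
1167 [0.55690227 0.12577039 0.16598992] ((557.77685546875, 125.20442962646484), (49.33592987060547, 13.936761856079102), 12.993502616882324)
t 19.65 p [0.4759 0.1062 0.2302] yaw 12.64 down [-0.003 -0.003 -1.   ] F [-0.2  -0.26 -0.11] open 0.0464
[ 0.12 -0.17  1.79 -0.    1.53 -0.1 ]
[ 0.53 -0.01 -0.  ] [-0.   -5.63 -0.02]
[ 0.53 -0.01 -0.06] [-0.   -5.63 -0.02]
[ 0.52 -0.01 -0.11] [-0.   -5.63 -0.02]
[ 0.51 -0.01 -0.16] [-0.   -5.63 -0.02]
[ 0.49 -0.01 -0.21] [-0.   -5.63 -0.02]
[ 0.47 -0.01 -0.25] [-0.   -5.63 -0.02]
[ 0.44 -0.01 -0.3 ] [-0.   -5.63 -0.02]
[ 0.41 -0.01 -0.34] [-0.   -5.63 -0.02]
[ 0.37 -0.01 -0.38] [-0.   -5.63 -0.02]
[ 0.33 -0.01 -0.41] [-0.   -5.63 -0.02]
[ 0.29 -0.01 -0.45] [-0.   -5.63 -0.02]
[ 0.25 -0.01 -0.47] [-0.   -5.63 -0.02]
[ 0.2  -0.01 -0.49] [-0.   -5.63 -0.02]
[ 0.15 -0.01 -0.51] [-0.   -5.63 -0.02]
[ 0.1  -0.01 -0.52] [-0.   -5.63 -0.02]
[ 0.05 -0.01 -0.53] [-0.   -5.63 -0.02]
```

```bash
python3 -m creep '[[[0.5,0.5,0,0,0,-5.6,0],[0.5,0.5,0,-0.1,0,-5.6,0],[0.5,0.5,0,-0.1,0,-5.6,0],[0.5,0.5,0,-0.2,0,-5.6,0],[0.5,0.5,0,-0.2,0,-5.6,0],[0.5,0.5,0,-0.3,0,-5.6,0],[0.5,0.4,0,-0.3,0,-5.6,0],[0.5,0.4,0,-0.3,0,-5.6,0]]]' >/dev/null
python3 -m creep '[[[0.5,0.4,0,-0.4,0,-5.6,0],[0.5,0.3,0,-0.4,0,-5.6,0],[0.5,0.3,0,-0.5,0,-5.6,0],[0.5,0.3,0,-0.5,0,-5.6,0],[0.5,0.2,0,-0.5,0,-5.6,0],[0.5,0.2,0,-0.5,0,-5.6,0],[0.5,0.1,0,-0.5,0,-3,0],[0.5,0,0,0,0,0,0]]]' >/dev/null
python3 -c "
from h import *
show();plan([.559,.125,.146],102.8,1)"
```

```text
t 21.25 p [0.5473 0.1238 0.2084] yaw 97.44 down [-0.032 -0.007 -0.999] F [-0.02 -0.63 -0.97] open 0.0466
[-0.01  6.2  -1.37] [-1.87 -5.36 -0.08]
```

```bash
python3 -m creep '[[[0.5,0,0,-0.4,-0.6,-2,0],[0.5,0,0,-0.4,-0.6,-2,0],[0.5,0,0,-0.4,-0.4,-1.2,0],[0.5,0,0,-0.1,-0.2,0,0],[0.5,0,0.5,0,0,0,0],[0.5,0,0.5,0,0,0,0],[0.5,0,0,0,0,0,0],[0.5,0,0,0,0,0,0]]]' >/dev/null
python3 -c "
from h import *
show();plan([.559,.125,.144],102.8,1)
c=snap('wrist');cv2.imwrite('pics/w5.png',c['frame'][100:400,100:540,::-1])"
```

```text
t 22.05 p [0.5574 0.1255 0.1926] yaw 102.27 down [-0.008 -0.002 -1.   ] F [-0.61 -0.88 -0.24] open 0.0464
[-0.08  4.85 -0.19] [-0.46 -0.53 -0.03]
```

View pics/w5.png

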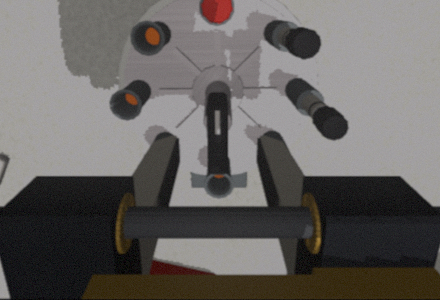

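The bar (about (217,130) in the crop) is centred between the fingers (about 165 and 270) and aligned with them. I'll descend and grip.

```bash
python3 -m creep '[[[0.5,0,0.7,-0.1,-0.2,-0.3,0],[0.5,0,0.9,-0.1,-0.2,-0.2,0],[0.5,0,0.9,0,0,0,0],[0.5,0,0.9,0,0,0,0],[0.5,0,0.8,0,0,0,0],[0.5,0,0.4,0,0,0,0],[0.5,0,0,0,0,0,0],[0.5,0,0,0,0,0,0]]]' |grep -A1 force
python3 -c "
from h import *
show()"
```

```text
force: [0.2, -0.1, 0.2]
opening: 0.0466
t 22.9 p [0.5586 0.1258 0.1412] yaw 102.8 down [-0.002 -0.001 -1.   ] F [ 0.21 -0.11  0.15] open 0.0466
```

```bash
python3 -m creep '[[[1,0,0,0,0,0,0],[1,0,0,0,0,0,0],[1,0,0,0,0,0,0],[1,0,0,0,0,0,0],[1,0,0,0,0,0,0],[1,0,0,0,0,0,0],[1,0,0,0,0,0,0],[1,0,0,0,0,0,0]]]' 30 |grep -A1 force
python3 -c "
from h import *
show()"
```

```text
force: [-0.0, -0.8, -0.5]
opening: 0.0139
t 23.7 p [0.5597 0.1257 0.1429] yaw 102.79 down [ 0.001 -0.001 -1.   ] F [-0.01 -0.84 -0.48] open 0.0139
```

```bash
python3 -m creep '[[[1,0,0,0,0,2,0],[1,0,0,0,0,3,0],[1,0,0,0,0,3,0],[1,0,0,0,0,3,0],[1,0,0,0,0,3,0],[1,0,0,0,0,3,0],[1,0,0,0,0,3,0],[1,0,0,0,0,3,0]]]' |grep -A1 force
python3 -c "
from h import *
show();print(readout.read_state()['wrist_torque'])"
```

```text
force: [0.0, -1.1, 0.3]
opening: 0.0136
t 24.5 p [0.5597 0.1255 0.1429] yaw 79.07 down [ 0.001 -0.002 -1.   ] F [ 0.01 -1.09  0.31] open 0.0136
[ 0.15632485 -0.14781231  0.11509727]
```

```bash
python3 -m creep '[[[1,0,0,0,0,3,0],[1,0,0,0,0,3,0],[1,0,0,0,0,3,0],[1,0,0,0,0,3,0],[1,0,0,0,0,3,0],[1,0,0,0,0,3,0],[1,0,0,0,0,2,0],[1,0,0,0,0,0,0]]]' |grep -A1 force
python3 -c "
from h import *
show();print(readout.read_state()['wrist_torque'])"
```

```text
force: [0.1, -0.9, -0.6]
opening: 0.0136
t 25.3 p [0.5597 0.1254 0.1429] yaw 58.05 down [ 0.    -0.001 -1.   ] F [ 0.06 -0.85 -0.59] open 0.0136
[ 0.15022097 -0.14395977 -0.16588679]
```

```bash
python3 -m creep '[[[0.6,0,0,0,0,0,0],[0.5,0,0,0,0,0,0],[0.5,0,0,0,0,0,0],[0.5,0,0,0,0,0,0],[0.5,0,0,0,0,0,0],[0.5,0,0,0,0,0,0],[0.5,0,0,0,0,0,0],[0.5,0,0,0,0,0,0]]]' |grep -A1 force
python3 -m creep '[[[0.5,0,-0.8,0,0,0,0],[0.5,0,-1.5,0,0,0,0],[0.5,0,-1.5,0,0,0,0],[0.5,0,-1.5,0,0,0,0],[0.5,0,-1.5,0,0,0,0],[0.5,0,-1.5,0,0,0,0],[0.5,0,-1,0,0,0,0],[0.5,0,0,0,0,0,0]]]' |grep -A1 force
python3 - <<'E'
from h import *
show();c=snap('wrist','w6.png');P=cloud(c)
m=(abs(P[...,2]-.166)<.006)&(np.linalg.norm(P[...,:2]-[.559,.125],axis=-1)<.045)
print(m.sum(),cv2.minAreaRect((P[m][:,:2]*1000).astype(np.float32)))
for n in('wrist','top'):
    c=snap(n);P=cloud(c);h=cv2.cvtColor(c['frame'],cv2.COLOR_RGB2HSV).astype(int)
    m=((h[...,0]<8)|(h[...,0]>172))&(h[...,1]>120)&(h[...,2]>60)&(np.linalg.norm(P[...,:2]-[.559,.125],axis=-1)<.12)
    q=P[m];t=q[q[:,2]>.14].mean(0) if m.sum() else 0;print(n,m.sum(),t,np.degrees(np.arctan2(t[1]-.125,t[0]-.559)) if m.sum() else '')
cv2.imwrite('pics/f.png',np.vstack([cv2.imread('pics/w6.png')[0:300],cv2.resize(c['frame'][150:300,200:520,::-1],(640,300))]))
E
```

```text
force: [0.3, -0.5, -0.0]
opening: 0.0464
force: [0.7, -0.1, 1.0]
opening: 0.0466
t 26.9 p [0.561  0.1259 0.2482] yaw 58.27 down [ 0.006 -0.    -1.   ] F [ 0.74 -0.09  1.03] open 0.0466
957 ((558.1978759765625, 125.08474731445312), (13.546784400939941, 49.09489059448242), 57.833152770996094)
wrist 515 [0.48558771 0.1702946  0.15510755] 148.32585423605656
top 49 [0.4852155  0.16995071 0.14477448] 148.64955287981397
```

View pics/f.png

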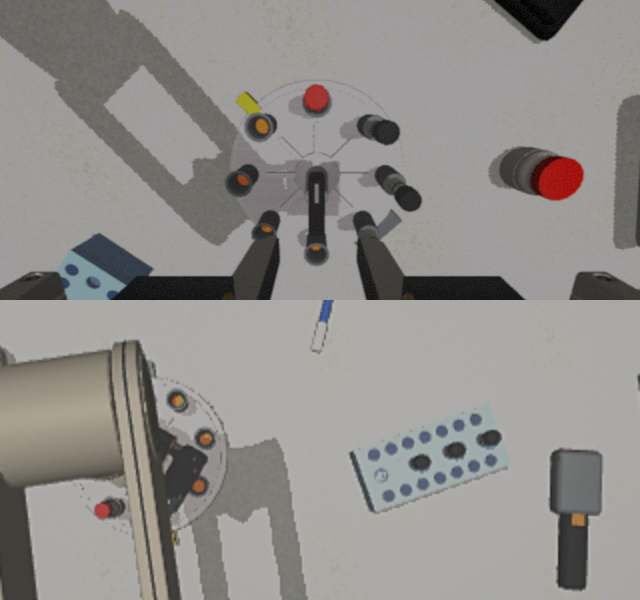

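The red tube is one pocket clockwise of the yellow mark, at (316,97) in the upper view. The bar has turned with it, and the three black-capped tubes are still in the rack. I'll check the tube's height once more from the stored data, then hand in.

```bash
python3 - <<'E'
from h import *
c=dict(np.load('/tmp/wrist.npz'));P=cloud(c);h=cv2.cvtColor(c['frame'],cv2.COLOR_RGB2HSV).astype(int)
m=((h[...,0]<8)|(h[...,0]>172))&(h[...,1]>120)&(h[...,2]>60)&(np.linalg.norm(P[...,:2]-[.4855,.17],axis=-1)<.02)
print(np.percentile(P[m],[10,50,90,99],axis=0).round(4))
show();robot.close_job()
E
```

```text
[[0.4774 0.1641 0.1452]
 [0.4842 0.1708 0.1465]
 [0.4907 0.1775 0.1474]
 [0.4934 0.1799 0.4028]]
t 27.05 p [0.5598 0.1257 0.2451] yaw 58.27 down [ 0.002 -0.001 -1.   ] F [-0.3  -0.95 -0.07] open 0.0465
the job is handed in; nothing more can be done
```

I moved the red-capped tube from the rack into the marked pocket and pressed it to its stop. I then turned the carousel one click clockwise by the bar knob, let go, backed off and handed the job in at about 27 s.

- **Pressing:** The pin slid at about 5–6 N. Two separate presses of about 15 N ended at the same tool height (127.1 mm), which I took as the stop. During them there was 5 to 7 N of sideways load from the bore. Readings came only at the end of each move, so I did not see the peaks in between.
- **Final position:** The bar turned about 45° and the tube moved about 45° around the axis. The tube top is at 145–146 mm, so its foot is about 36 mm below the mouth, and it looks upright.
- **Release:** The gripper is clear at 245 mm with only noise-level force readings.
- **Other objects:** The three black-capped tubes are still in the rack. I saw the scanner, marker and jar in the last pictures and nothing looked disturbed, but I did not measure them or the mouse.
- **Disagreements:** The top and wrist cameras differed by 2–3 mm on the carousel centre, so I relied on positions measured within the wrist view. The first wrist mean of the tube height (155 mm) was thrown off by stray depth pixels. The median of the same picture, 146.5 mm, fits the top camera.

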